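# Screw the mould clamp down tight

## Robot

A 6-joint arm with a two-finger parallel gripper is mounted at the origin on the work surface; the furniture and walls round the work are solid. World frame = base frame: x ahead of the robot, y to its left, z up, the work surface at z = 0. Lengths are in mm, angles in rad, forces in N, time in s.
With the tool pointing down it reaches from about 350 to 975 mm from the base axis. Payload 7.1 kg.
Tool frame: the origin (TCP) lies between the finger pads; the fingertips stand 8 mm ahead of it and the grasp point (between the pads) lies 11 mm behind it; x points along the fingers, y is the direction in which the jaws open and shut, and the axes are right-handed (so a half turn about x gives the same grasp; the last joint's range is limited). The gripper opens to 88 mm and grips with 3 to 60 N. Pads are 20 mm wide; open, the fingers measure 115 mm over their backs; the gripper's body (75 mm by 178 mm) begins 61 mm behind the grasp point.
Start: joints at [-1.297, 0.423, 1.63, -0, 1.089, -0.019], TCP at [180.414, -598.377, 230.675] pointing down, gripper open.
Joint ranges: [-3, 3], [-0.9, 2.11], [0.09, 2.58], [-1.31, 4.45], [0.11, 2.69], [-2.54, 2.54]. Speed limits (rad/s): [2.39, 2.39, 3.01, 3.14, 3.14, 3.14].

## Interface

Orientations are given as a rotation vector (axis times angle).
In Python, from workcell import ctrl gives the robot as it stands.
- The arm moves only by the tool apply_moves, never from a script. Its argument "increments" is a list of rows, each an object with "gripper": the opening in per cent of the stroke, from 0 (shut) to 100 (fully open); "delta_pos": the shift along the tool's x, y, z in cm, a list of three; "dr": the turn, a rotation vector about the tool's x, y, z in rad, a list of three. In form: [{"gripper": gripper, "delta_pos": [dx, dy, dz], "dr": [ax, ay, az]}, ...]. A call has exactly 5 rows; each row shifts and turns the commanded pose from where the row before left it, along the tool's axes as they then stand; what a row does not reach is not made up. A row lasts 1/12 s, in which the tool goes at most 41.7 mm and 7.16 degrees, less where a joint would pass 70% of its speed; a pose out of reach is approached as far as the arm can. A call with a gripper value outside its range is refused whole. The fingers move at their own pace and stop on an object; the grip force is fixed at half the most. Time passes only in rows, so rows that do not move let the fingers close, or fill a call up. It gives the time, the measured TCP pose, the force and the opening at its end, in the units of the state.
- ctrl.get_obs(): the state, without advancing time (a new reading comes with each control period).
- ctrl.get_image(name): name is "scene" or "side" or "wrist"; returns a dict with "img" (400x640x3 uint8, red, green, blue), "range_z" (400x640 float32, mm along the optical axis (not along the pixel's ray), 0 where there is no reading), "mtx" (3x3 intrinsics, pixels), "k1" (the pictures are not rectified: a ray, as slopes to the right and down, at radius r is drawn at 1 + k1 r^2 times it, then the intrinsics apply), "rvec" (rotation vector, rad) and "tvec" (3), from world to camera coordinates, as OpenCV has them. Camera axes: x right, y down, z forward; pixel columns grow to the right and rows downward; lengths in mm; the calibration is good to about 2 mm. A picture is of the moment at which its call begins.
- ctrl.close_job(): hands the job in, once; it reports no verdict.
The state is a dict: "t": time; "qpos": joint angles; "qvel": joint speeds; "joint_torque": joint torques, N m; "ee_pos": TCP position; "orientation": TCP orientation; "ft_force": force on the tool from outside, world axes, zero at the start; "moment": the same for the moment, N m; "width": finger opening in mm.
Only numpy, scipy, OpenCV 4.12 (cv2) and the standard library are available. Lean on these libraries where they do the work, as an engineer would, in place of code of your own. Each camera call takes 0.05 s, during which the arm holds its last target. There are 200 camera calls.

## Task

Two green screw clamps with round brass knobs stand on the bench. One has a two-part aluminium mould under its foot, the other is empty: close the clamp that holds the mould for casting by turning its knob clockwise (seen from above), letting go and regripping as often as needed, until the screw is fully down and stops hard. Leave the empty clamp's knob unturned and let go at the end.

Things in the scene. Friction and masses are not known exactly. Their poses are not given: they have to be found in the camera images.
- mould_knob (a point): Centre of the upright round knurled brass knob (50 mm wide, 26 mm tall, white index line on top) of the clamp with the silver-grey aluminium mould. It is the clamp's highest part: grip it across at any angle from above. Centre 136 mm over the bench when unscrewed, sinking 8 mm a turn to 128; fixed green crossbar below it, top at 94, with nuts to 99. Base 90 x 140 mm, fixed.
- mould_screw (a joint): Turn of that knob in rad, 0 = fully unscrewed, growing clockwise as seen from above (the screw goes down) to a hard stop at 6.28, where the foot bears on the mould. It starts between 0 and 1.8, needs about 0.1 N m to turn and stays where it is left.
- spare_knob (a point): Centre of the same knob on the look-alike clamp that is empty (only the bare base below its foot). Must not be turned.
- spare_screw (a joint): Turn of the empty clamp's knob in rad, as above; starts between 0 and 0.3 and must stay there.
Not all that is in view belongs to the job. Leave any blue look-alike of the part that bears spare_knob alone.

How it is judged:
By the outcome, as a careful person would: the job done as asked, in the order asked, and still so for the second after the job is handed in, with the robot touching nothing.
It also fails if it takes over 61 s, if anything falls off the work surface, if the arm or the gripper's body presses on something with over 40 N, if the wrist force passes 120 N, or if a joint passes its speed limit or range.

## Working session

There is one attempt and no reset: what is moved stays moved. The work goes in short steps, Python scripts to look and compute and a tool call to move; the robot and the scene stay as the last step left them, time stands still between calls to the robot, and variables do not carry over. Pictures are saved under pics/ and viewed, about 8 in all and at most 12, crops included, and the job is handed in when it is done.

Besides the shell and the picture viewer there is one more tool, called after "Request:" as name(argument=value, ...), one argument or row to a line, values as JSON. apply_moves: Moves the arm, as the interface text tells. Its arguments: {"type":"object","properties":{"increments":{"type":"array","items":{"type":"object","properties":{"gripper":{"type":"number"},"delta_pos":{"type":"array","items":{"type":"number"}},"dr":{"type":"array","items":{"type":"number"}}}}}},"required":["increments"]}

```bash
mkdir -p pics
cat > h.py <<'E'
import numpy as np, cv2
from workcell import ctrl
def world(d):
    K=d["mtx"];z=d["range_z"].astype(float);h,w=z.shape
    u,v=np.meshgrid(np.arange(w),np.arange(h))
    p=np.stack([u,v],-1).reshape(-1,1,2).astype(float)
    n=cv2.undistortPoints(p,np.array(K,float),np.array([d["k1"],0,0,0,0.])).reshape(h,w,2)
    c=np.dstack([n*z[...,None],z])
    R=cv2.Rodrigues(np.array(d["rvec"],float))[0]
    W=(c-np.array(d["tvec"]).reshape(3))@R
    W[z==0]=np.nan
    return W
def save(n,img): cv2.imwrite("pics/"+n,cv2.cvtColor(np.ascontiguousarray(img),cv2.COLOR_RGB2BGR))
E
python3 - <<'E'
from h import *
for n in("scene","side"):
    d=ctrl.get_image(n); save(n+"0.png",d["img"]); W=world(d)
    np.savez("/tmp/"+n,W=W,img=d["img"])
    hsv=cv2.cvtColor(d["img"],cv2.COLOR_RGB2HSV)
    m=(W[...,2]>122)&(W[...,2]<155)
    k,l,s,c=cv2.connectedComponentsWithStats(m.astype(np.uint8))
    for i in range(1,k):
        if s[i,4]>40: print(n,s[i],c[i].round(),np.nanmedian(W[l==i],0).round(1),np.median(hsv[l==i],0))
o=ctrl.get_obs();print(o["ee_pos"],o["orientation"],o["t"],o["width"])
E
```

```text
scene [ 0  0 27  6 99] [10.  2.] [2746.2 -155.2  134.8] [17. 38. 60.]
scene [ 223    0  351   51 2652] [402.  18.] [  985.5 -1235.1   138. ] [ 17.  37. 119.]
scene [ 0 12 12 10 88] [ 5. 16.] [2423.9  -21.5  138.8] [ 4.5 60.5 63.5]
scene [ 97  23  21   9 137] [107.  27.] [1799.6 -211.5  132.5] [ 19. 142. 103.]
scene [371 140  25  22 450] [383. 151.] [465.6 -76.5 146.2] [ 18. 132. 124.]
scene [267 150  25  24 481] [279. 161.] [608.6  94.4 148.3] [113. 156. 104.]
scene [278 220  31  32 793] [293. 236.] [449.1 242.6 148.5] [ 18. 133. 122.]
scene [ 561  251   79   68 1466] [595. 296.] [ 13.3  62.4 138.7] [ 17.  45. 110.]
side [  95    0  376   43 2832] [276.  19.] [ 1055.  -1235.5   138.4] [ 22.  34. 134.]
side [508  19  22  10 161] [518.  24.] [  -82.4 -1240.8   138.3] [ 22.  36. 134.]
side [622  30  18  11 145] [631.  35.] [ -548.2 -1240.3   138.1] [ 22.  36. 127.]
side [349 144  22  20 356] [359. 153.] [468.7 -76.7 145.3] [ 20.  135.5 143. ]
side [269 178  24  23 462] [281. 189.] [612.9  95.5 147.9] [110. 188. 121.]
side [537 190  76  47 978] [568. 221.] [ 31.4  58.  138.9] [ 20.  42. 123.]
side [328 239  29  30 682] [342. 254.] [454.  242.6 148.4] [ 20. 136. 142.]
[ 180.28964352 -597.93747025  229.98124375] [ 2.06452482  0.30584629 -2.0648749 ] 0.1 87.99857858893888
```

View pics/scene0.png

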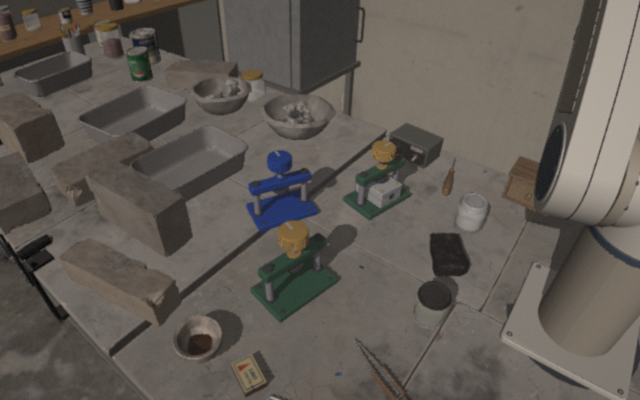

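View pics/side0.png

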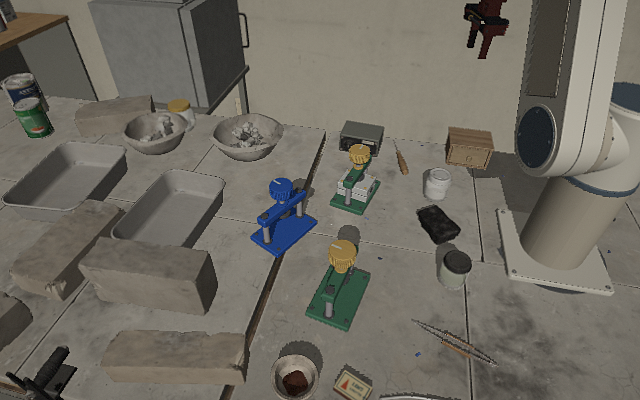

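Run:
```python
from h import *
ims=[]
for n,b in(("scene",[(340,115),(250,205)]),("side",[(315,130),(300,225)])):
    D=np.load(f"/tmp/{n}.npz");W=D["W"];img=D["img"]
    for x,y in b: ims.append(cv2.resize(img[y:y+110,x:x+90],None,fx=4,fy=2.6 if 0 else 4,interpolation=cv2.INTER_CUBIC)[:, :])
    for cx,cy in((467,-77),(451,243)):
        near=np.hypot(W[...,0]-cx,W[...,1]-cy)<45
        m=near&(W[...,2]>115)&(W[...,2]<155)
        p=W[m]; top=np.nanpercentile(p[:,2],[50,80,90]); t=p[p[:,2]>top[1]-2.5]
        c,r=cv2.minEnclosingCircle(t[:,:2].astype(np.float32)); print(n,cx,top.round(1),np.round(c,1),round(r,1),len(t))
    m=(np.hypot(W[...,0]-467,W[...,1]+77)<160)&(W[...,2]>60)&(W[...,2]<125)
    k,l,s,c=cv2.connectedComponentsWithStats(m.astype(np.uint8))
    for i in range(1,k):
        if s[i,4]>30: q=W[l==i];print(n,"obst",q.min(0).round(),q.max(0).round())
o=ims; im=np.vstack([np.hstack(o[:2]),np.hstack(o[2:])]); save("crop1.png",cv2.resize(im,(490,600)))
```

```text
scene 467 [146.2 148.1 148.6] [471.6 -87.1] 26.4 240
scene 451 [148.5 149.6 150.1] [456.2 236. ] 25.6 488
scene obst [ 442. -153.   60.] [498. -16. 125.]
side 467 [145.2 146.9 147.5] [469.8 -89.5] 25.5 196
side 451 [148.4 149.5 149.9] [455.  234.5] 25.4 449
side obst [ 442. -153.   60.] [497. -20. 124.]
```

View pics/crop1.png

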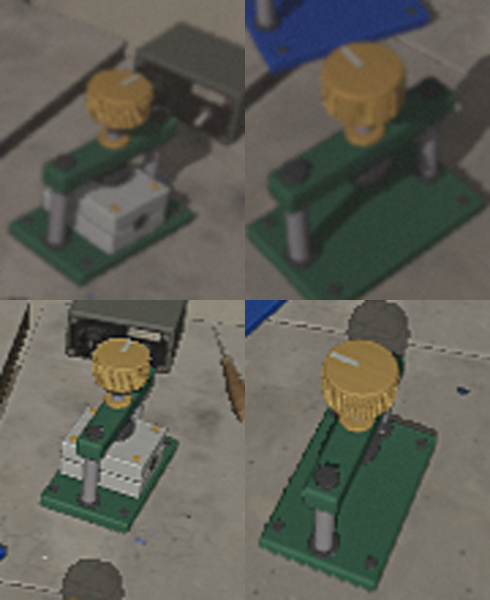

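Mould knob is at scene (383,151) / side (359,153): the green clamp with a silver block under its foot. Scene (293,236) is the empty green clamp and (279,161) is the blue look-alike, so both stay untouched. Target centre is about (470.5, -88), top about 147.5, which fits the given heights.

```bash
cat > d.py <<'E'
import sys
from h import *
from scipy.spatial.transform import Rotation as Ro
o=ctrl.get_obs(); R=Ro.from_rotvec(o["orientation"]).as_matrix()
tx,ty,tz=map(float,sys.argv[1:4])
print("t",o["t"],"pos",np.round(o["ee_pos"],1),"q",np.round(o["qpos"],3),"w",round(o["width"],1))
print("axes x,y,z:",R.T.round(3).tolist())
print("need cm tool:",(R.T@(np.array([tx,ty,tz])-o["ee_pos"])/10).round(2), "F",np.round(o["ft_force"],1),"M",np.round(o["moment"],2))
E
python3 d.py 470.5 -88 230
```

```text
t 0.1 pos [ 180.3 -597.9  230. ] q [-1.297  0.424  1.631  0.     1.089 -0.019] w 88.0
axes x,y,z: [[-0.0, 0.001, -1.0], [0.289, -0.957, -0.001], [-0.957, -0.289, -0.0]]
need cm tool: [  0.05 -40.45 -42.5 ] F [ 0.3  0.  -0.7] M [ 0.01  0.06 -0.09]
```

Request:
apply_moves(
  increments=[
    {"gripper":100,"delta_pos":[0,-2.7,-2.83],"dr":[0,0,0]},
    {"gripper":100,"delta_pos":[0,-2.7,-2.83],"dr":[0,0,0]},
    {"gripper":100,"delta_pos":[0,-2.7,-2.83],"dr":[0,0,0]},
    {"gripper":100,"delta_pos":[0,-2.7,-2.83],"dr":[0,0,0]},
    {"gripper":100,"delta_pos":[0,-2.7,-2.83],"dr":[0,0,0]},
  ],
)

```text
t: 0.52
ee_pos: [277.2, -426.4, 230.3]
orientation: [2.065, 0.304, -2.065]
ft_force: [1.3, 0.1, -0.4]
width: 88.0
```

Request:
apply_moves(
  increments=[
    {"gripper":100,"delta_pos":[0,-2.7,-2.83],"dr":[0,0,0]},
    {"gripper":100,"delta_pos":[0,-2.7,-2.83],"dr":[0,0,0]},
    {"gripper":100,"delta_pos":[0,-2.7,-2.83],"dr":[0,0,0]},
    {"gripper":100,"delta_pos":[0,-2.7,-2.83],"dr":[0,0,0]},
    {"gripper":100,"delta_pos":[0,-2.7,-2.83],"dr":[0,0,0]},
  ],
)

```text
t: 0.93
ee_pos: [373.8, -256.3, 230.6]
orientation: [2.064, 0.304, -2.064]
ft_force: [1.3, 0.6, -0.6]
width: 87.8
```

Request:
apply_moves(
  increments=[
    {"gripper":100,"delta_pos":[0,-2.7,-2.83],"dr":[0,0,0]},
    {"gripper":100,"delta_pos":[0,-2.7,-2.83],"dr":[0,0,0]},
    {"gripper":100,"delta_pos":[0,-2.7,-2.83],"dr":[0,0,0]},
    {"gripper":100,"delta_pos":[0,-2.7,-2.83],"dr":[0,0,0]},
    {"gripper":100,"delta_pos":[0,0,0],"dr":[0,0,0]},
  ],
)

```text
t: 1.35
ee_pos: [453.1, -117.4, 230.8]
orientation: [2.063, 0.31, -2.06]
ft_force: [-0.2, 0.1, 0.1]
width: 87.9
```

```bash
python3 d.py 470.5 -88 230
python3 - <<'E'
from h import *
d=ctrl.get_image("wrist");save("w1.png",d["img"]);W=world(d)
m=(np.hypot(W[...,0]-470,W[...,1]+88)<32)&(W[...,2]>138)&(W[...,2]<156)
t=W[m];print(len(t));
if len(t):
    zz=np.median(t[:,2]);t=t[abs(t[:,2]-zz)<3];print(zz,cv2.minEnclosingCircle(t[:,:2].astype(np.float32)),t[:,:2].mean(0))
m2=(np.hypot(W[...,0]-470,W[...,1]+88)<140)&(W[...,2]>105)&~m;print(W[m2].max(0) if m2.any() else 0)
E
```

```text
t 1.35 pos [ 453.1 -117.4  230.8] q [-0.28   0.191  1.967  0.002  0.983  0.992] w 87.9
axes x,y,z: [[0.001, 0.001, -1.0], [0.293, -0.956, -0.001], [-0.956, -0.293, -0.002]]
need cm tool: [ 0.08 -2.3  -2.52] F [-0.2  0.1  0.1] M [-0.03 -0.07 -0.03]
3737
147.18536887174693 ((471.87310791015625, -89.51189422607422), 25.56983184814453) [472.5843103  -89.41037665]
[507.00944204 -31.03088687 343.7059669 ]
```

View pics/w1.png

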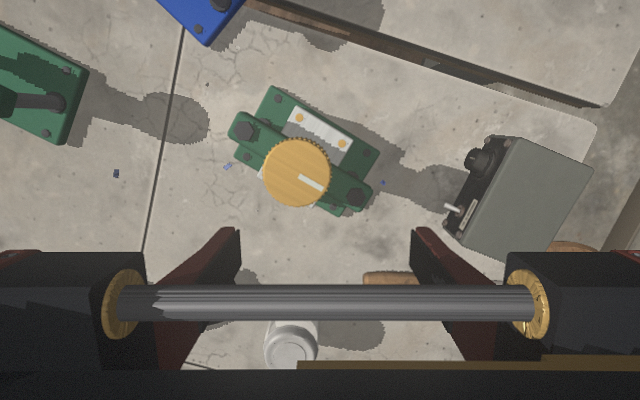

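Wrist view: knob at (297,173), index line towards (311,184); centre measured (471.9, -89.4), top 147.2. It agrees with the first fix to 2 mm. Centre over it and wind the wrist back.

Request:
apply_moves(
  increments=[
    {"gripper":100,"delta_pos":[0,-2.13,-2.62],"dr":[0,0,0]},
    {"gripper":100,"delta_pos":[0,0,0],"dr":[-0.124,0,0]},
    {"gripper":100,"delta_pos":[0,0,0],"dr":[-0.124,0,0]},
    {"gripper":100,"delta_pos":[0,0,0],"dr":[-0.124,0,0]},
    {"gripper":100,"delta_pos":[0,0,0],"dr":[-0.124,0,0]},
  ],
)

```text
t: 1.82
ee_pos: [468.9, -95.0, 230.3]
orientation: [1.753, 0.736, -1.755]
ft_force: [-0.2, -0.0, 0.0]
width: 87.8
```

Request:
apply_moves(
  increments=[
    {"gripper":100,"delta_pos":[0,0,0],"dr":[-0.124,0,0]},
    {"gripper":100,"delta_pos":[0,0,0],"dr":[-0.124,0,0]},
    {"gripper":100,"delta_pos":[0,0,0],"dr":[-0.124,0,0]},
    {"gripper":100,"delta_pos":[0,0,0],"dr":[-0.124,0,0]},
    {"gripper":100,"delta_pos":[0,0,0],"dr":[-0.124,0,0]},
  ],
)

```text
t: 2.23
ee_pos: [468.8, -95.3, 230.4]
orientation: [1.323, 1.131, -1.325]
ft_force: [-0.1, 0.0, 1.1]
width: 87.8
```

Request:
apply_moves(
  increments=[
    {"gripper":100,"delta_pos":[0,0,0],"dr":[-0.124,0,0]},
    {"gripper":100,"delta_pos":[0,0,0],"dr":[-0.124,0,0]},
    {"gripper":100,"delta_pos":[0,0,0],"dr":[-0.124,0,0]},
    {"gripper":100,"delta_pos":[0,0,0],"dr":[-0.124,0,0]},
    {"gripper":100,"delta_pos":[0,0,0],"dr":[-0.124,0,0]},
  ],
)

```text
t: 2.65
ee_pos: [468.8, -95.3, 230.4]
orientation: [0.862, 1.394, -0.863]
ft_force: [0.5, -0.3, 0.7]
width: 88.0
```

Request:
apply_moves(
  increments=[
    {"gripper":100,"delta_pos":[0,0,0],"dr":[-0.124,0,0]},
    {"gripper":100,"delta_pos":[0,0,0],"dr":[-0.124,0,0]},
    {"gripper":100,"delta_pos":[0,0,0],"dr":[-0.124,0,0]},
    {"gripper":100,"delta_pos":[0,0,0],"dr":[-0.124,0,0]},
    {"gripper":100,"delta_pos":[0,0,0],"dr":[-0.124,0,0]},
  ],
)

```text
t: 3.07
ee_pos: [468.8, -95.4, 230.4]
orientation: [0.382, 1.538, -0.383]
ft_force: [-0.0, 0.5, 0.8]
width: 88.0
```

Request:
apply_moves(
  increments=[
    {"gripper":100,"delta_pos":[0,0,0],"dr":[-0.124,0,0]},
    {"gripper":100,"delta_pos":[0,0,0],"dr":[-0.124,0,0]},
    {"gripper":100,"delta_pos":[0,0,0],"dr":[-0.124,0,0]},
    {"gripper":100,"delta_pos":[0,0,0],"dr":[-0.124,0,0]},
    {"gripper":100,"delta_pos":[0,0,0],"dr":[0,0,0]},
  ],
)

```text
t: 3.48
ee_pos: [468.9, -95.2, 230.4]
orientation: [-0.005, 1.572, 0.005]
ft_force: [0.0, -0.6, -0.1]
width: 87.8
```

```bash
python3 d.py 471.9 -89.4 123
```

```text
t 3.4833 pos [468.9 -95.2 230.4] q [-0.225  0.208  1.945 -0.     0.989 -1.802] w 87.8
axes x,y,z: [[-0.001, -0.0, -1.0], [-0.006, 1.0, -0.0], [1.0, 0.006, -0.001]]
need cm tool: [10.74  0.58  0.32] F [ 0.  -0.6 -0.1] M [ 0.05 -0.11 -0.04]
```

Request:
apply_moves(
  increments=[
    {"gripper":100,"delta_pos":[0,0.58,0.32],"dr":[0,0,0]},
    {"gripper":100,"delta_pos":[2,0,0],"dr":[0,0,0]},
    {"gripper":100,"delta_pos":[2,0,0],"dr":[0,0,0]},
    {"gripper":100,"delta_pos":[2,0,0],"dr":[0,0,0]},
    {"gripper":100,"delta_pos":[0,0,0],"dr":[0,0,0]},
  ],
)

```text
t: 3.9
ee_pos: [470.5, -87.9, 167.7]
orientation: [0.002, 1.577, 0.0]
ft_force: [0.0, -0.1, -0.2]
width: 87.7
```

```bash
python3 d.py 471.9 -89.4 123
```

```text
t 3.9 pos [470.5 -87.9 167.7] q [-0.21   0.305  1.992  0.     0.85  -1.78 ] w 87.7
axes x,y,z: [[-0.006, 0.001, -1.0], [0.001, 1.0, 0.001], [1.0, -0.001, -0.006]]
need cm tool: [ 4.47 -0.15  0.17] F [ 0.  -0.1 -0.2] M [ 0.04 -0.12 -0.01]
```

Request:
apply_moves(
  increments=[
    {"gripper":100,"delta_pos":[1.5,-0.1,0.12],"dr":[0,0,0]},
    {"gripper":100,"delta_pos":[1.5,0,0],"dr":[0,0,0]},
    {"gripper":100,"delta_pos":[1.45,0,0],"dr":[0,0,0]},
    {"gripper":100,"delta_pos":[0,0,0],"dr":[0,0,0]},
    {"gripper":100,"delta_pos":[0,0,0],"dr":[0,0,0]},
  ],
)

```text
t: 4.32
ee_pos: [473.9, -89.4, 126.5]
orientation: [-0.001, 1.572, 0.001]
ft_force: [-0.9, 0.0, -0.1]
width: 88.0
```

Request:
apply_moves(
  increments=[
    {"gripper":40,"delta_pos":[0,0,0],"dr":[0,0,0]},
    {"gripper":40,"delta_pos":[0,0,0],"dr":[0,0,0]},
    {"gripper":40,"delta_pos":[0,0,0],"dr":[0,0,0]},
    {"gripper":40,"delta_pos":[0,0,0],"dr":[0,0,0]},
    {"gripper":40,"delta_pos":[0,0,0],"dr":[0,0,0]},
  ],
)

```text
t: 4.73
ee_pos: [474.2, -89.4, 126.6]
orientation: [-0.002, 1.57, 0.002]
ft_force: [-0.1, 0.5, -0.2]
width: 57.7
```

```bash
python3 d.py 471.9 -89.4 123
```

```text
t 4.7333 pos [474.2 -89.4 126.6] q [-0.211  0.378  2.012  0.     0.75  -1.785] w 57.7
axes x,y,z: [[0.001, -0.0, -1.0], [-0.003, 1.0, -0.0], [1.0, 0.003, 0.001]]
need cm tool: [ 0.36 -0.   -0.23] F [-0.1  0.5 -0.2] M [ 0.04 -0.2   0.  ]
```

Request:
apply_moves(
  increments=[
    {"gripper":60,"delta_pos":[0.35,0,-0.23],"dr":[0,0,0]},
    {"gripper":60,"delta_pos":[0,0,0],"dr":[0,0,0]},
    {"gripper":40,"delta_pos":[0,0,0],"dr":[0,0,0]},
    {"gripper":40,"delta_pos":[0,0,0],"dr":[0,0,0]},
    {"gripper":40,"delta_pos":[0,0,0],"dr":[0,0,0]},
  ],
)

```text
t: 5.15
ee_pos: [471.3, -89.4, 122.5]
orientation: [-0.003, 1.572, 0.003]
ft_force: [-1.1, -2.6, -2.3]
width: 49.6
```

```bash
python3 d.py 471.9 -89.4 123
```

```text
t 5.15 pos [471.3 -89.4 122.5] q [-0.212  0.383  2.019 -0.     0.74  -1.786] w 49.6
axes x,y,z: [[-0.001, 0.0, -1.0], [-0.003, 1.0, 0.0], [1.0, 0.003, -0.001]]
need cm tool: [-0.05  0.    0.06] F [-1.1 -2.6 -2.3] M [-0.21  0.1  -0.06]
```

Request:
apply_moves(
  increments=[
    {"gripper":40,"delta_pos":[0.015,0,0],"dr":[0.12,0,0]},
    {"gripper":40,"delta_pos":[0.015,0,0],"dr":[0.12,0,0]},
    {"gripper":40,"delta_pos":[0.015,0,0],"dr":[0.12,0,0]},
    {"gripper":40,"delta_pos":[0.015,0,0],"dr":[0.12,0,0]},
    {"gripper":40,"delta_pos":[0.015,0,0],"dr":[0.12,0,0]},
  ],
)

```text
t: 5.57
ee_pos: [471.5, -89.2, 121.7]
orientation: [0.472, 1.519, -0.472]
ft_force: [-0.6, 1.6, -2.9]
width: 49.7
```

Request:
apply_moves(
  increments=[
    {"gripper":40,"delta_pos":[0.015,0,0],"dr":[0.12,0,0]},
    {"gripper":40,"delta_pos":[0.015,0,0],"dr":[0.12,0,0]},
    {"gripper":40,"delta_pos":[0.015,0,0],"dr":[0.12,0,0]},
    {"gripper":40,"delta_pos":[0.015,0,0],"dr":[0.12,0,0]},
    {"gripper":40,"delta_pos":[0.015,0,0],"dr":[0.12,0,0]},
  ],
)

```text
t: 5.98
ee_pos: [471.8, -89.0, 120.9]
orientation: [0.934, 1.361, -0.934]
ft_force: [0.9, 1.7, -3.6]
width: 49.4
```

```bash
python3 d.py 471.9 -89.4 121
python3 - <<'E'
from h import *
d=ctrl.get_image("wrist");save("w2.png",d["img"][100:300,150:470].repeat(2,0).repeat(2,1))
E
```

```text
t 5.9833 pos [471.8 -89.  120.9] q [-2.12e-01  3.86e-01  2.02e+00  1.00e-03  7.36e-01 -5.80e-01] w 49.4
axes x,y,z: [[0.0, 0.0, -1.0], [0.933, 0.36, 0.0], [0.36, -0.933, -0.0]]
need cm tool: [-0.01 -0.    0.04] F [ 0.9  1.7 -3.6] M [ 0.24 -0.44  0.11]
```

View pics/w2.png

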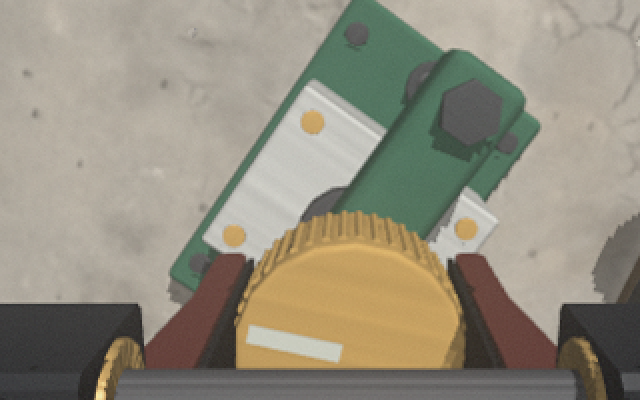

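Gripped squarely, and the index line stays fixed relative to the fingers at crop (295,343), so the knob turns with them. I'll continue.

Request:
apply_moves(
  increments=[
    {"gripper":40,"delta_pos":[0.015,0,0],"dr":[0.12,0,0]},
    {"gripper":40,"delta_pos":[0.015,0,0],"dr":[0.12,0,0]},
    {"gripper":40,"delta_pos":[0.015,0,0],"dr":[0.12,0,0]},
    {"gripper":40,"delta_pos":[0.015,0,0],"dr":[0.12,0,0]},
    {"gripper":40,"delta_pos":[0.015,0,0],"dr":[0.12,0,0]},
  ],
)

```text
t: 6.45
ee_pos: [472.1, -89.2, 120.2]
orientation: [1.376, 1.092, -1.375]
ft_force: [2.2, 0.7, -6.2]
width: 49.3
```

Request:
apply_moves(
  increments=[
    {"gripper":40,"delta_pos":[0.015,0,0],"dr":[0.12,0,0]},
    {"gripper":40,"delta_pos":[0.015,0,0],"dr":[0.12,0,0]},
    {"gripper":40,"delta_pos":[0.015,0,0],"dr":[0.12,0,0]},
    {"gripper":40,"delta_pos":[0.015,0,0],"dr":[0.12,0,0]},
    {"gripper":40,"delta_pos":[0.015,0,0],"dr":[0.12,0,0]},
  ],
)

```text
t: 6.87
ee_pos: [472.3, -89.4, 119.5]
orientation: [1.789, 0.695, -1.787]
ft_force: [2.4, -1.4, -6.6]
width: 49.6
```

Request:
apply_moves(
  increments=[
    {"gripper":40,"delta_pos":[0.015,0,0],"dr":[0.12,0,0]},
    {"gripper":40,"delta_pos":[0.015,0,0],"dr":[0.12,0,0]},
    {"gripper":40,"delta_pos":[0.015,0,0],"dr":[0.12,0,0]},
    {"gripper":40,"delta_pos":[0.015,0,0],"dr":[0.12,0,0]},
    {"gripper":40,"delta_pos":[0.015,0,0],"dr":[0.12,0,0]},
  ],
)

```text
t: 7.28
ee_pos: [472.3, -89.7, 118.7]
orientation: [2.148, 0.152, -2.146]
ft_force: [2.6, -3.1, -6.9]
width: 49.4
```

Request:
apply_moves(
  increments=[
    {"gripper":40,"delta_pos":[0.015,0,0],"dr":[0.12,0,0]},
    {"gripper":40,"delta_pos":[0.015,0,0],"dr":[0.12,0,0]},
    {"gripper":40,"delta_pos":[0.015,0,0],"dr":[0.12,0,0]},
    {"gripper":40,"delta_pos":[0.015,0,0],"dr":[0.12,0,0]},
    {"gripper":40,"delta_pos":[0,0,0],"dr":[0,0,0]},
  ],
)

```text
t: 7.7
ee_pos: [472.1, -89.9, 118.1]
orientation: [-2.04, 0.347, 2.038]
ft_force: [1.4, -5.0, -7.6]
width: 49.6
```

```bash
python3 d.py 471.9 -89.4 118
```

```text
t 7.7 pos [472.1 -89.9 118.1] q [-2.120e-01  3.910e-01  2.021e+00 -1.000e-03  7.280e-01  1.696e+00] w 49.6
axes x,y,z: [[0.001, -0.001, -1.0], [-0.33, -0.944, 0.001], [-0.944, 0.33, -0.001]]
need cm tool: [ 0.01 -0.04  0.03] F [ 1.4 -5.  -7.6] M [-0.96 -0.35 -0.07]
```

Turned about 3.5 rad. Next: open, wind back and regrip.

Request:
apply_moves(
  increments=[
    {"gripper":85,"delta_pos":[0,0,0],"dr":[0,0,0]},
    {"gripper":85,"delta_pos":[0,0,0],"dr":[0,0,0]},
    {"gripper":85,"delta_pos":[0,0,0],"dr":[0,0,0]},
    {"gripper":85,"delta_pos":[0,0,0],"dr":[0,0,0]},
    {"gripper":85,"delta_pos":[0,0,0],"dr":[-0.12,0,0]},
  ],
)

```text
t: 8.12
ee_pos: [471.7, -89.2, 118.5]
orientation: [-2.108, 0.227, 2.108]
ft_force: [-0.0, -0.0, 0.3]
width: 74.5
```

Request:
apply_moves(
  increments=[
    {"gripper":85,"delta_pos":[0,0,0],"dr":[-0.12,0,0]},
    {"gripper":85,"delta_pos":[0,0,0],"dr":[-0.12,0,0]},
    {"gripper":85,"delta_pos":[0,0,0],"dr":[-0.12,0,0]},
    {"gripper":85,"delta_pos":[0,0,0],"dr":[-0.12,0,0]},
    {"gripper":85,"delta_pos":[0,0,0],"dr":[-0.12,0,0]},
  ],
)

```text
t: 8.53
ee_pos: [471.7, -89.2, 118.5]
orientation: [2.006, 0.399, -2.006]
ft_force: [0.3, -0.3, 0.2]
width: 74.6
```

Request:
apply_moves(
  increments=[
    {"gripper":85,"delta_pos":[0,0,0],"dr":[-0.12,0,0]},
    {"gripper":85,"delta_pos":[0,0,0],"dr":[-0.12,0,0]},
    {"gripper":85,"delta_pos":[0,0,0],"dr":[-0.12,0,0]},
    {"gripper":85,"delta_pos":[0,0,0],"dr":[-0.12,0,0]},
    {"gripper":85,"delta_pos":[0,0,0],"dr":[-0.12,0,0]},
  ],
)

```text
t: 8.95
ee_pos: [471.7, -89.2, 118.5]
orientation: [1.621, 0.878, -1.621]
ft_force: [0.5, -0.5, 0.2]
width: 74.6
```

Request:
apply_moves(
  increments=[
    {"gripper":85,"delta_pos":[0,0,0],"dr":[-0.12,0,0]},
    {"gripper":85,"delta_pos":[0,0,0],"dr":[-0.12,0,0]},
    {"gripper":85,"delta_pos":[0,0,0],"dr":[-0.12,0,0]},
    {"gripper":85,"delta_pos":[0,0,0],"dr":[-0.12,0,0]},
    {"gripper":85,"delta_pos":[0,0,0],"dr":[-0.12,0,0]},
  ],
)

```text
t: 9.37
ee_pos: [471.7, -89.2, 118.5]
orientation: [1.194, 1.219, -1.193]
ft_force: [0.5, 0.2, 0.0]
width: 74.7
```

Request:
apply_moves(
  increments=[
    {"gripper":85,"delta_pos":[0,0,0],"dr":[-0.12,0,0]},
    {"gripper":85,"delta_pos":[0,0,0],"dr":[-0.12,0,0]},
    {"gripper":85,"delta_pos":[0,0,0],"dr":[-0.12,0,0]},
    {"gripper":85,"delta_pos":[0,0,0],"dr":[-0.12,0,0]},
    {"gripper":85,"delta_pos":[0,0,0],"dr":[-0.12,0,0]},
  ],
)

```text
t: 9.78
ee_pos: [471.7, -89.2, 118.5]
orientation: [0.741, 1.441, -0.74]
ft_force: [0.5, -0.7, 0.3]
width: 74.7
```

Request:
apply_moves(
  increments=[
    {"gripper":85,"delta_pos":[0,0,0],"dr":[-0.12,0,0]},
    {"gripper":85,"delta_pos":[0,0,0],"dr":[-0.12,0,0]},
    {"gripper":85,"delta_pos":[0,0,0],"dr":[-0.12,0,0]},
    {"gripper":85,"delta_pos":[0,0,0],"dr":[-0.12,0,0]},
    {"gripper":85,"delta_pos":[0,0,0],"dr":[0,0,0]},
  ],
)

```text
t: 10.2
ee_pos: [471.7, -89.2, 118.5]
orientation: [0.37, 1.539, -0.369]
ft_force: [-0.2, -0.3, 0.3]
width: 75.0
```

```bash
python3 d.py 471.9 -89.4 118
```

```text
t 10.2 pos [471.7 -89.2 118.5] q [-0.212  0.39   2.021  0.     0.73  -1.312] w 75.0
axes x,y,z: [[0.0, 0.0, -1.0], [0.454, 0.891, 0.0], [0.891, -0.454, 0.0]]
need cm tool: [ 0.05 -0.    0.03] F [-0.2 -0.3  0.3] M [ 0.04 -0.12 -0.06]
```

Request:
apply_moves(
  increments=[
    {"gripper":40,"delta_pos":[0,0,0],"dr":[0,0,0]},
    {"gripper":40,"delta_pos":[0,0,0],"dr":[0,0,0]},
    {"gripper":40,"delta_pos":[0,0,0],"dr":[0,0,0]},
    {"gripper":40,"delta_pos":[0,0,0],"dr":[0,0,0]},
    {"gripper":40,"delta_pos":[0,0,0],"dr":[0,0,0]},
  ],
)

```text
t: 10.62
ee_pos: [471.7, -89.4, 118.4]
orientation: [0.374, 1.538, -0.374]
ft_force: [-0.6, -0.4, 0.0]
width: 49.6
```

Request:
apply_moves(
  increments=[
    {"gripper":40,"delta_pos":[0,0,0],"dr":[0,0,0]},
    {"gripper":40,"delta_pos":[0.015,0,0],"dr":[0.12,0,0]},
    {"gripper":40,"delta_pos":[0.015,0,0],"dr":[0.12,0,0]},
    {"gripper":40,"delta_pos":[0.015,0,0],"dr":[0.12,0,0]},
    {"gripper":40,"delta_pos":[0.015,0,0],"dr":[0.12,0,0]},
  ],
)

```text
t: 11.03
ee_pos: [471.8, -89.3, 117.8]
orientation: [0.751, 1.437, -0.751]
ft_force: [-0.1, -0.0, 1.0]
width: 49.5
```

```bash
python3 d.py 471.9 -89.4 118
```

```text
t 11.0333 pos [471.8 -89.3 117.8] q [-0.212  0.392  2.021  0.     0.728 -0.82 ] w 49.5
axes x,y,z: [[0.0, 0.0, -1.0], [0.821, 0.571, 0.0], [0.571, -0.821, 0.0]]
need cm tool: [-0.02  0.01  0.01] F [-0.1 -0.   1. ] M [ 0.08 -0.21  0.06]
```

Request:
apply_moves(
  increments=[
    {"gripper":40,"delta_pos":[0.015,0,0],"dr":[0.12,0,0]},
    {"gripper":40,"delta_pos":[0.015,0,0],"dr":[0.12,0,0]},
    {"gripper":40,"delta_pos":[0.015,0,0],"dr":[0.12,0,0]},
    {"gripper":40,"delta_pos":[0.015,0,0],"dr":[0.12,0,0]},
    {"gripper":40,"delta_pos":[0.015,0,0],"dr":[0.12,0,0]},
  ],
)

```text
t: 11.45
ee_pos: [472.0, -89.4, 117.0]
orientation: [1.204, 1.212, -1.203]
ft_force: [0.7, -0.1, -0.5]
width: 49.7
```

```bash
python3 d.py 471.9 -89.4 118
```

```text
t 11.45 pos [472.  -89.4 117. ] q [-0.212  0.393  2.022  0.     0.726 -0.22 ] w 49.7
axes x,y,z: [[0.001, -0.0, -1.0], [1.0, 0.008, 0.001], [0.008, -1.0, 0.0]]
need cm tool: [-0.1  -0.01  0.  ] F [ 0.7 -0.1 -0.5] M [-0.09 -0.29  0.09]
```

Still turning at about 0.1 N m; on in smaller batches.

Request:
apply_moves(
  increments=[
    {"gripper":40,"delta_pos":[0.015,0,0],"dr":[0.1,0,0]},
    {"gripper":40,"delta_pos":[0.015,0,0],"dr":[0.1,0,0]},
    {"gripper":40,"delta_pos":[0.01,0,0],"dr":[0.1,0,0]},
    {"gripper":40,"delta_pos":[0.01,0,0],"dr":[0.1,0,0]},
    {"gripper":40,"delta_pos":[0.01,0,0],"dr":[0.1,0,0]},
  ],
)

```text
t: 11.87
ee_pos: [472.3, -89.1, 116.8]
orientation: [1.561, 0.935, -1.559]
ft_force: [-0.9, -0.3, 5.0]
width: 49.6
```

```bash
python3 d.py 471.9 -89.4 118
```

```text
t 11.8667 pos [472.3 -89.1 116.8] q [-0.211  0.394  2.022  0.     0.725  0.278] w 49.6
axes x,y,z: [[0.001, 0.0, -1.0], [0.882, -0.471, 0.001], [-0.471, -0.882, -0.001]]
need cm tool: [-0.12 -0.02  0.04] F [-0.9 -0.3  5. ] M [-0.41  0.36  0.28]
```

Request:
apply_moves(
  increments=[
    {"gripper":40,"delta_pos":[0,0,0],"dr":[0.06,0,0]},
    {"gripper":40,"delta_pos":[0,0,0],"dr":[0.06,0,0]},
    {"gripper":40,"delta_pos":[0,0,0],"dr":[0.06,0,0]},
    {"gripper":40,"delta_pos":[0,0,0],"dr":[0.06,0,0]},
    {"gripper":40,"delta_pos":[0,0,0],"dr":[0.06,0,0]},
  ],
)

```text
t: 12.28
ee_pos: [472.4, -89.3, 116.8]
orientation: [1.763, 0.726, -1.761]
ft_force: [1.7, 4.6, 0.9]
width: 49.7
```

```bash
python3 d.py 471.9 -89.4 118
python3 - <<'E'
from h import *
d=ctrl.get_image("wrist");save("w3.png",d["img"][100:300,150:470].repeat(2,0).repeat(2,1));W=world(d)
m=(np.hypot(W[...,0]-472,W[...,1]+89)<24)&(W[...,2]>130)&(W[...,2]<150);print(np.median(W[m][:,2]),m.sum())
E
```

```text
t 12.2833 pos [472.4 -89.3 116.8] q [-0.212  0.394  2.021  0.     0.725  0.577] w 49.7
axes x,y,z: [[0.002, -0.0, -1.0], [0.705, -0.709, 0.001], [-0.709, -0.705, -0.001]]
need cm tool: [-0.12 -0.03  0.05] F [1.7 4.6 0.9] M [ 0.63 -0.37  0.31]
141.33658058922583 6146
```

View pics/w3.png

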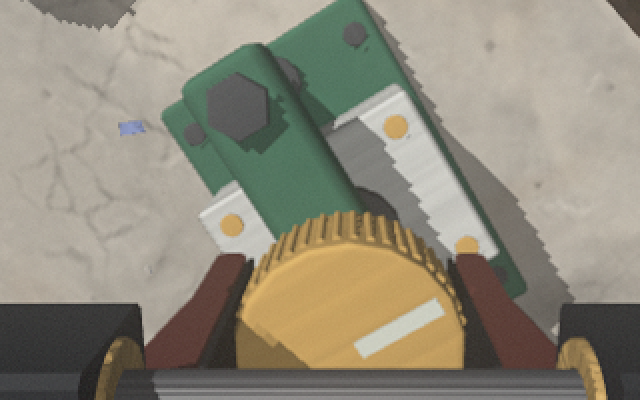

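Moment has levelled at 0.3 N m and the top reads 141.3 (141 expected at the stop). The index line is at crop (400,328). Turn 0.4 more: if the screw is at its stop, the line must slip relative to the fingers.

Request:
apply_moves(
  increments=[
    {"gripper":40,"delta_pos":[0,0,0],"dr":[0.08,0,0]},
    {"gripper":40,"delta_pos":[0,0,0],"dr":[0.08,0,0]},
    {"gripper":40,"delta_pos":[0,0,0],"dr":[0.08,0,0]},
    {"gripper":40,"delta_pos":[0,0,0],"dr":[0.08,0,0]},
    {"gripper":40,"delta_pos":[0,0,0],"dr":[0.08,0,0]},
  ],
)

```text
t: 12.75
ee_pos: [472.7, -89.4, 116.8]
orientation: [2.013, 0.389, -2.009]
ft_force: [2.4, 1.4, 1.2]
width: 49.6
```

```bash
python3 d.py 471.9 -89.4 118
python3 - <<'E'
from h import *
d=ctrl.get_image("wrist");save("w4.png",d["img"][100:300,150:470].repeat(2,0).repeat(2,1));W=world(d)
m=(np.hypot(W[...,0]-472,W[...,1]+89)<24)&(W[...,2]>130)&(W[...,2]<150);print(np.median(W[m][:,2]),m.sum())
E
```

```text
t 12.75 pos [472.7 -89.4 116.8] q [-0.212  0.394  2.021 -0.     0.724  0.976] w 49.6
axes x,y,z: [[0.002, -0.001, -1.0], [0.374, -0.927, 0.001], [-0.927, -0.374, -0.002]]
need cm tool: [-0.12 -0.03  0.07] F [2.4 1.4 1.2] M [ 0.2  -0.36  1.15]
141.28112524011215 6072
```

View pics/w4.png

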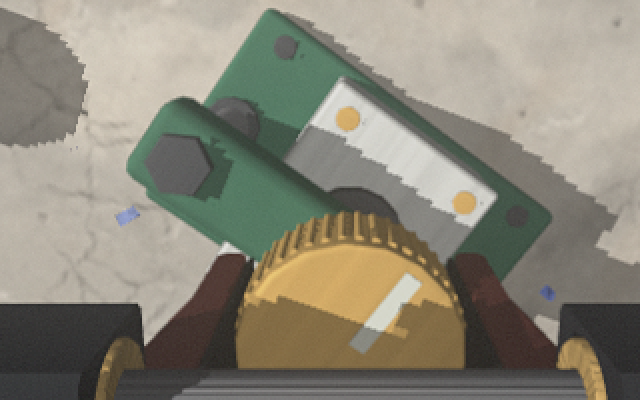

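The line went from about 27° to about 50° relative to the fingers (centre now (385,313)) while staying fixed relative to the crossbar, and the moment rose to 1.15 N m. The screw is hard at its stop. Release and lift.

Request:
apply_moves(
  increments=[
    {"gripper":100,"delta_pos":[0,0,0],"dr":[0,0,0]},
    {"gripper":100,"delta_pos":[0,0,0],"dr":[0,0,0]},
    {"gripper":100,"delta_pos":[0,0,0],"dr":[0,0,0]},
    {"gripper":100,"delta_pos":[0,0,0],"dr":[0,0,0]},
    {"gripper":100,"delta_pos":[0,0,0],"dr":[0,0,0]},
  ],
)

```text
t: 13.22
ee_pos: [471.5, -89.3, 116.2]
orientation: [2.01, 0.392, -2.011]
ft_force: [-0.5, 0.6, 0.4]
width: 79.5
```

Request:
apply_moves(
  increments=[
    {"gripper":100,"delta_pos":[-1.5,0,0],"dr":[0,0,0]},
    {"gripper":100,"delta_pos":[-2.5,0,0],"dr":[0,0,0]},
    {"gripper":100,"delta_pos":[-3,0,0],"dr":[0,0,0]},
    {"gripper":100,"delta_pos":[-3,0,0],"dr":[0,0,0]},
    {"gripper":100,"delta_pos":[0,0,0],"dr":[0,0,0]},
  ],
)

```text
t: 13.63
ee_pos: [474.7, -90.0, 221.4]
orientation: [2.017, 0.388, -2.001]
ft_force: [0.9, -0.2, 0.5]
width: 88.0
```

```bash
python3 d.py 471.9 -89.4 118
python3 - <<'E'
from h import *
d=ctrl.get_image("wrist");W=world(d)
m=(np.hypot(W[...,0]-472,W[...,1]+89)<24)&(W[...,2]>130)&(W[...,2]<155);print("mould top",np.median(W[m][:,2]),m.sum())
s=ctrl.get_image("scene");V=world(s)
for c in((471,-88),(455,235)):
    m=(np.hypot(V[...,0]-c[0],V[...,1]-c[1])<24)&(V[...,2]>130)&(V[...,2]<155);print(c,np.median(V[m][:,2]),m.sum())
a=d["img"][0:320,60:560]; b=cv2.resize(s["img"][205:285,245:335],(288,256))
im=np.zeros((320,788,3),np.uint8);im[:,:500]=a;im[:256,500:]=b;save("w5.png",im)
E
```

```text
t 13.6333 pos [474.7 -90.  221.4] q [-0.212  0.223  1.95   0.     0.96   0.974] w 88.0
axes x,y,z: [[0.008, -0.002, -1.0], [0.376, -0.927, 0.005], [-0.927, -0.376, -0.007]]
need cm tool: [10.33 -0.21  0.31] F [ 0.9 -0.2  0.5] M [-0.04 -0.07 -0.02]
mould top 141.29548257167426 3245
(471, -88) 141.99633353766225 234
(455, 235) 149.16745983886008 537
```

View pics/w5.png

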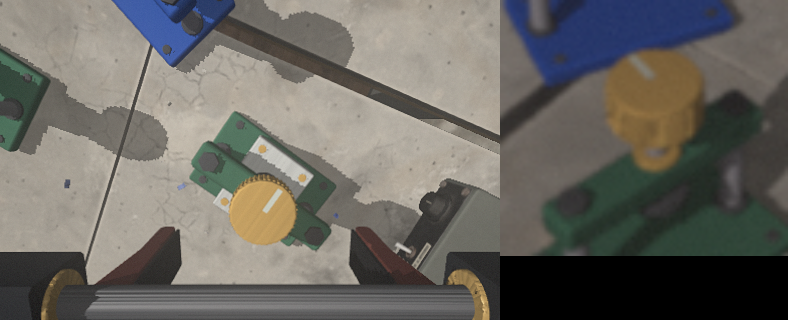

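The mould knob at (263,210) is free and down, with its top at 141.3 (6 mm lower than at the start). The spare knob's line at (640,66) is unchanged, top 149.2. Handing in.

```bash
python3 -c "
from workcell import ctrl
print(ctrl.close_job())"
```

```text
the job is handed in; nothing more can be done
None
```

I closed the mould clamp fully and handed the job in at about 13.7 s; no verdict was reported. I turned its knob clockwise about 5 rad in two grips until the screw stopped hard, then let go and lifted clear.

- **Screw at its stop:** the knob's top sank from 147.2 to 141.3 mm, against 141 expected. In a further 0.4 rad of turning, the fingers slipped round the knob while its index line stayed still relative to the crossbar. The moment rose from about 0.1 to 1.15 N m.
- **After release:** the top still read 141.3 mm from the wrist camera. The scene camera gave 142.0 mm, which is within the calibration error.
- **Spare and blue clamps:** I never touched either. The spare knob's index line looked unchanged and its top read 149.2 mm.
- **Forces:** the readings I saw stayed below about 10 N. No check failed.

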